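# Set the water feed valve two turns open and keep hold of it

### The job

The analyser's water feed valve sits in the low white cabinet on the bench: swing the cabinet's top door up by its handle until it stands open, upright or further back. Then take the valve wheel by its crank handle, close it clockwise until it comes up against its stop, and back it off exactly two full turns. Finish there still gripping the crank handle, ready to shut it again, with the door still open and the other things on the bench left undisturbed.

Things in the scene. Friction and masses are not known exactly. Their poses are not given: they have to be found in the camera images.
- valve_box: white steel valve cabinet fixed to the bench, 280 mm along its x, 240 along its y, walls 6 mm thick, rim 125 mm high, its top wholly covered by the door when shut; a low pipe elbow sticks 46 mm out of each x end. Origin: centre of its underside on the bench; x along pipe and hinge, y from the hinge side to the door-handle side, z up
- door (a joint): angle of the top door, rad: 0 shut (flat on the rim), 1.57 upright, 1.92 limit, leaning back. White panel 284 x 242 x 7 mm hinged along the cabinet's -y edge; its free +y edge swings up and over towards -y (about the cabinet's +x axis). A stiff friction hinge keeps it at any angle; raising it takes about 6 N at the handle
- door_hinge (a point): point on the door's hinge axis, at the middle of its length; in the cabinet's frame at (0, -120, 126) mm. The hinge axis runs along the cabinet's x.
- door_handle (a point): steel bow handle on the door: round bar, diameter 10, length 100 mm, along the cabinet's x, centre line 35 mm off the door's outer face, a leg at each end. This point: middle of the bar, 205 mm across and 42 mm off the hinge axis (cabinet frame (0, 85, 168) mm with the door shut), 38 mm in from the free edge
- valve (a joint): turn of the wheel, rad: 0 shut against its stop, grows as it opens, counter-clockwise from above, to 28.3; one turn is 6.283. At 0 the crank handle lies to the cabinet's +x of the axis, at other values turned by that angle. About 3 N at the handle turns it; the stop is rigid; it stays where left and does not rise. Starts 0.5 to 1.2 turns open
- valve_axis (a point): point on the wheel's upright axis at the height of the crank handle's middle; in the cabinet's frame at (0, 12, 96) mm. Aluminium wheel with three spokes, rim of 102 mm outer diameter, rim top 71 mm above the bench (hub and pin to 87 mm)
- crank_grip: the crank handle: upright black grip, diameter 21, 42 mm tall, on the wheel's rim 45 mm from the valve axis, spinning freely on its pin, so it can be carried round without turning the hand. Origin at its middle, 96 mm above the bench (top at 117 mm); its own yaw means nothing
- large_rack: a white foam rack 202 x 130 mm full of capped blood tubes, 118 mm tall over the caps, at the left of the bench; origin at the centre of its underside
- small_rack: a white foam rack 106 x 106 mm of capped blood tubes, 118 mm tall, at the right of the bench; origin at the centre of its underside
- loose_tube: a capped blood tube, diameter 17, length 100 mm, lying on the bench beside the cabinet's left wall; origin under its middle
- specimen_pot: a whitish pot with a white screw lid, diameter 56, 70 mm tall, on the bench beside the cabinet's left wall; origin at the centre of its underside
- marker: a marker pen, diameter 17, length 135 mm, lying on the bench on the hinge side of the cabinet; origin under its middle
- wash_bottle: a white squeeze bottle with a bent spout, diameter 68, 186 mm tall, standing to the right near the robot; origin at the centre of its underside
- sharps_bin: a yellow sharps bin, 140 x 160 x 185 mm tall, at the right; origin at the centre of its underside

How it is judged:
By the outcome, as a careful person would: the job done as asked, in the order asked, and still so for the second after the job is handed in, while the arm keeps its last pose, push and grip.
It also fails if it takes over 72 s, if anything falls off the work surface, if the arm or the gripper's body presses on something with over 40 N, if the wrist force passes 120 N, or if a joint passes its speed limit or range.

### The arm

A 6-joint arm with a two-finger parallel gripper is mounted at the origin on the work surface. World frame = base frame: x ahead of the robot, y to its left, z up, the work surface at z = 0. Lengths are in m, angles in degrees, forces in N, time in s.
With the tool pointing down it reaches from about 0.4 to 0.825 m from the base axis. Payload 7 kg.
Tool frame: the origin (TCP) lies at the very end of the fingers, on their centre line; the grasp point (between the pads) lies 19 mm behind it (ctrl.grip_point_offset is the distance from the TCP to the grasp point, in m); x points along the fingers, z is the direction in which the jaws open and shut, and the axes are right-handed (so a half turn about x gives the same grasp; the last joint's range is limited). The gripper opens to 88 mm and grips with 3 to 60 N. Pads are 19 mm wide; open, the fingers measure 130 mm over their backs; the gripper's body (78 mm by 193 mm) begins 47 mm behind the grasp point.
Start: joints at [80.22, 20.546, 0.682, 0, -70.136, -16.507], TCP at [0.299, 0.605, 0.191] pointing down, gripper open.
Joint ranges: [-176.03, 176.03], [-82.01, 121.73], [-58.28, 71.71], [-173.87, 95.51], [-174.79, -0.11], [-173.66, 173.66]. Speed limits (degrees/s): [136.94, 136.94, 172.46, 180, 180, 180].

### API

Orientations are given as [roll, pitch, yaw] about the fixed x, y, z axes, in that order (R = Rz(yaw) Ry(pitch) Rx(roll)).
In Python, from plant import get_obs, snapshot, calibration, close_job, ctrl gives the robot as it stands.
- The arm moves only by the tool move_arm, never from a script. Its argument "commands" is a list that holds one entry, the list of rows, each a list of 4 numbers: the shift along the tool's x, y, z in cm, then the turn about the tool's x in rad. In form: [[[dx, dy, dz, spin], ...]]. A call has 1 to 8 rows; each row shifts and turns the commanded pose from where the row before left it, along the tool's axes as they then stand; what a row does not reach is not made up. A row lasts 1/10 s, in which the tool goes at most 50 mm and 8.59 degrees, less where a joint would pass 70% of its speed; a pose out of reach is approached as far as the arm can. A call with a gripper value outside its range is refused whole. "jaw" is the finger opening in cm, from 0 to 8.76, set as the call begins (left out, the last holds). The fingers move at their own pace and stop on an object; the grip force is fixed at half the most. Time passes only in rows, so rows that do not move let the fingers close. It gives the time, the measured TCP pose, the force and the opening at its end, in the units of the state.
- get_obs(): the state, without advancing time (a new reading comes with each control period).
- snapshot(name): name is "scene" or "top" or "wrist"; returns (picture, depth): 480x640x3 uint8, red, green, blue; 480x640 float32, m along the optical axis (not along the pixel's ray), 0 where there is no reading.
- calibration(name): a dict with "mtx" (3x3 intrinsics, pixels), "k1" (the pictures are not rectified: a ray, as slopes to the right and down, at radius r is drawn at 1 + k1 r^2 times it, then the intrinsics apply), "T" (4x4, takes a point from camera to world coordinates); the wrist camera has in their place "tool_from_camera" (4x4, takes a point from camera to tool coordinates, whose origin is the TCP and whose axes are the tool frame's). Camera axes: x right, y up, looking along -z (the intrinsics and any distortion apply to the point x, -y, -z); pixel columns grow to the right and rows downward; lengths in m; the calibration is good to about 2 mm. A picture is of the moment at which its call begins: read the wrist's pose just before it. calibration takes no time and is no camera call.
- close_job(): hands the job in, once; it reports no verdict.
The state is a dict: "clock": time; "joint_pos": joint angles; "qvel": joint speeds; "tau": joint torques, N m; "tool_pos": TCP position; "orientation": TCP orientation; "force": force on the tool from outside, world axes, zero at the start; "moment": the same for the moment, N m; "opening": finger opening in m.
Only numpy, scipy, OpenCV 4.12 (cv2) and the standard library are available. Lean on these libraries where they do the work, as an engineer would, in place of code of your own. Each camera call takes 0.05 s, during which the arm holds its last target. There are 200 camera calls.

## Working session

There is one attempt and no reset: what is moved stays moved. The work goes in short steps, Python scripts to look and compute and a tool call to move; the robot and the scene stay as the last step left them, time stands still between calls to the robot, and variables do not carry over. Pictures are saved under pics/ and viewed, about 8 in all and at most 12, crops included, and the job is handed in when it is done.

Besides the shell and the picture viewer there is one more tool, called after ">>>" as name([rows], argument=value, ...), one row to a line, values as JSON. move_arm: Moves the arm, as the interface text tells. Its arguments: {"type":"object","properties":{"commands":{"type":"array"},"jaw":{"type":"number"}},"required":["commands"]}

```bash
ls; mkdir -p pics; cat > h.py <<'E'
import numpy as np, cv2
from plant import get_obs, snapshot, calibration, close_job, ctrl
from scipy.spatial.transform import Rotation as R
def camT(name,obs=None):
    c=calibration(name)
    if name!='wrist': return c,np.array(c['T'])
    o=obs or get_obs(); T=np.eye(4); T[:3,:3]=R.from_euler('xyz',o['orientation'],degrees=True).as_matrix(); T[:3,3]=o['tool_pos']
    return c,T@np.array(c['tool_from_camera'])
def rays(c,px):
    px=np.atleast_2d(np.array(px,float)); K=np.array(c['mtx'])
    d=np.c_[(px[:,0]-K[0,2])/K[0,0],(px[:,1]-K[1,2])/K[1,1]]
    u=d.copy()
    for _ in range(10): u=d/(1+c['k1']*(u**2).sum(1,keepdims=True))
    return np.c_[u[:,0],-u[:,1],-np.ones(len(u))]
def onplane(c,T,px,z):
    r=rays(c,px)@T[:3,:3].T; o=T[:3,3]
    return o+r*((z-o[2])/r[:,2])[:,None]
def cloud(c,T,D):
    v,u=np.mgrid[0:480,0:640]
    r=rays(c,np.c_[u.ravel(),v.ravel()])*D.reshape(-1,1)
    return (r@T[:3,:3].T+T[:3,3]).reshape(480,640,3)
def take(name,f):
    o=get_obs(); im,D=snapshot(name); c,T=camT(name,o)
    cv2.imwrite(f'pics/{f}.png',im[:,:,::-1]); np.savez(f'pics/{f}.npz',im=im,P=cloud(c,T,D),D=D,T=T)
    return im,D,c,T
E
python3 - <<'E'
from h import *
print(get_obs(), ctrl.grip_point_offset)
for n in ['top','scene']:
    im,D,c,T=take(n,n+'0'); print(n,c['mtx'],c['k1'],T.round(3).tolist())
a=cv2.imread('pics/top0.png');b=cv2.imread('pics/scene0.png')
E
```

```text
pics
{'clock': 0.0, 'joint_pos': array([ 8.02190452e+01,  2.05905235e+01,  6.34836892e-01, -2.11703172e-02,
       -7.01359772e+01, -1.65064973e+01]), 'qvel': array([ 0.0797828 , -0.06276908,  0.05875219, -0.00160572, -0.08356339,
       -0.05000121]), 'tau': array([ 1.68687733e-03, -5.82721066e+01,  2.93046981e+01,  6.99675232e+00,
        7.06955689e-03, -1.59748488e-04]), 'tool_pos': array([0.29872536, 0.60469521, 0.1905378 ]), 'orientation': array([   4.25842746,   89.90619993, -112.03623406]), 'force': array([-0.58110216,  0.01790309,  0.17266704]), 'moment': array([-0.06564413, -0.04187538,  0.04293062]), 'opening': 0.08777537972268765} 0.0188
top [[504.88453805   0.         320.85234864]
 [  0.         504.88453805 237.39416583]
 [  0.           0.           1.        ]] 0.04470558705768907 [[-0.008, 0.991, -0.131, 0.34], [-1.0, -0.01, -0.018, -0.009], [-0.019, 0.131, 0.991, 1.466], [0.0, 0.0, 0.0, 1.0]]
scene [[578.65879903   0.         325.15842894]
 [  0.         578.65879903 245.40355026]
 [  0.           0.           1.        ]] -0.0982020843665538 [[0.072, -0.835, 0.546, 1.445], [0.997, 0.062, -0.035, -0.046], [-0.004, 0.547, 0.837, 1.538], [0.0, 0.0, 0.0, 1.0]]
```

View pics/top0.png

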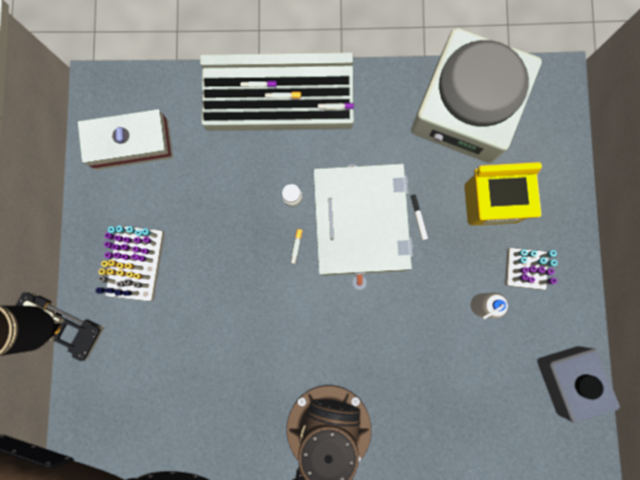

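View pics/scene0.png

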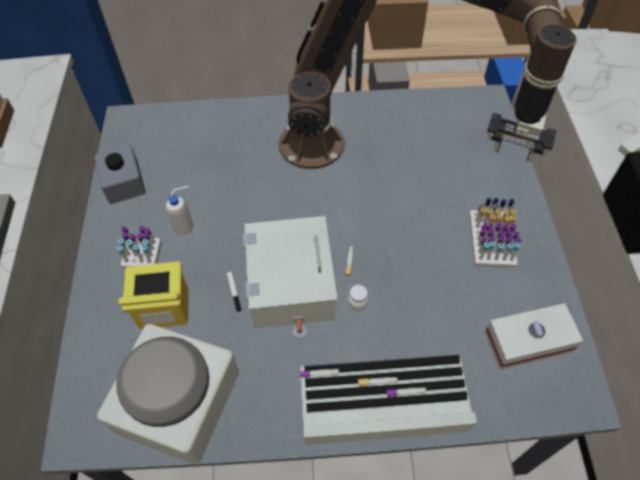

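Top view: the cabinet is centred near (363,219), with its handle at (331,218) on the left and hinge pads on the right at x≈400. The pot is at (291,194) and the tube at (297,246), both left of the cabinet. The marker is at (418,216). Scene view agrees. Next I measure the door by depth.

```bash
python3 - <<'E'
from h import *
z=np.load('pics/top0.npz');P=z['P'];im=z['im']
roi=np.zeros((480,640),bool);roi[150:290,300:425]=1
m=roi&(abs(P[...,2]-.1295)<.012)
m=cv2.morphologyEx(m.astype(np.uint8),cv2.MORPH_OPEN,np.ones((5,5)))
n,l,s,_=cv2.connectedComponentsWithStats(m);k=1+s[1:,4].argmax();q=P[l==k]
print(len(q),np.median(q[:,2]))
r=cv2.minAreaRect((q[:,:2]*1000).astype(np.float32));print(r,cv2.boxPoints(r))
# handle: high points
h=roi&(P[...,2]>.15)&(P[...,2]<.19);print(h.sum(),P[h].mean(0),P[h].min(0),P[h].max(0))
hp=P[h];print(cv2.fitLine((hp[:,:2]).astype(np.float32),cv2.DIST_L2,0,.01,.01).ravel())
# handle dark pixel, on plane z=.168
c,T=camT('top')
g=im.sum(2)
# others
for nm,(x,y) in dict(pot=(291,194),tube=(297,246),marker=(418,216),bottle=(495,305)).items(): print(nm,P[y,x])
for px in [(331,198),(331,240)]: print(onplane(c,T,px,.168))
E
```

```text
9366 0.13329987183579806
((567.7955932617188, -97.56036376953125), (284.6455078125, 252.1896514892578), 2.462312698364258) [[ 420.18695    22.303541]
 [ 431.02155  -229.65327 ]
 [ 715.40424  -217.42427 ]
 [ 704.56964    34.532547]]
158 [ 0.56098286 -0.00986253  0.17166061] [ 0.50881708 -0.01670775  0.15227356] [ 0.61498731 -0.00431442  0.17872722]
[ 0.99908173  0.04284487  0.5609829  -0.00986253]
pot [0.64942719 0.10011266 0.06769515]
tube [0.50747525 0.08693753 0.01396613]
marker [ 0.59157616 -0.26467386  0.01410727]
bottle [ 0.33545805 -0.42518286  0.15838496]
[[ 0.61533954 -0.0125482   0.168     ]]
[[ 0.50451432 -0.01140541  0.168     ]]
```

```bash
cat >> h.py <<'E'
def rel(target,o=None):
    """shift in tool cm to bring TCP to world target"""
    o=o or get_obs(); Rm=R.from_euler('xyz',o['orientation'],degrees=True).as_matrix()
    return (Rm.T@(np.array(target)-o['tool_pos'])*100).round(2),Rm.round(3)
E
python3 - <<'E'
from h import *
s,Rm=rel([.561,-.011,.24]);print(s);print(Rm)
y=np.degrees(np.arctan2(Rm[1,2],Rm[0,2]));print('z axis yaw',y)
print(calibration('wrist')['tool_from_camera'])
E
```

```text
[-4.86 50.79 43.59]
[[-0.001  0.897 -0.443]
 [-0.001 -0.443 -0.897]
 [-1.     0.     0.002]]
z axis yaw -116.28331291382021
[[-2.03266188e-04  2.81241629e-01 -9.59636965e-01 -1.93309411e-01]
 [-5.01458741e-04  9.59636835e-01  2.81241698e-01  7.65037965e-02]
 [ 9.99999854e-01  5.38385272e-04 -5.40306483e-05  7.56426664e-04]
 [ 0.00000000e+00  0.00000000e+00  0.00000000e+00  1.00000000e+00]]
```

>>> move_arm([
  [[-1,3.17,2.72,0],[-1,3.17,2.72,0],[-1,3.17,2.72,0],[-1,3.17,2.72,0],[-1,3.17,2.72,0],[0,3.17,2.72,0],[0,3.17,2.72,0],[0,3.17,2.72,0]],
])

```text
clock: 0.9
tool_pos: [0.4301, 0.296, 0.2414]
orientation: [-83.0, 90.0, 160.7]
force: [1.1, 1.0, 0.3]
opening: 0.0877
```

>>> move_arm([
  [[0,3.17,2.72,0],[0,3.17,2.72,0],[0,3.17,2.72,0],[0,3.17,2.72,0],[0,3.17,2.72,0],[0,3.17,2.72,0],[0,3.17,2.72,0],[0,3.17,2.72,0]],
])

```text
clock: 1.7
tool_pos: [0.5611, -0.0114, 0.2413]
orientation: [-80.8, 90.0, 162.9]
force: [0.3, 0.3, -0.2]
opening: 0.0872
```

>>> move_arm([
  [[0,0,0,-0.126],[0,0,0,-0.126],[0,0,0,-0.126],[0,0,0,-0.125],[0,0,0,0]],
])

```text
clock: 2.2
tool_pos: [0.5607, -0.0098, 0.2411]
orientation: [-85.9, 90.0, -173.2]
force: [0.3, -0.3, -0.6]
opening: 0.0877
```

```bash
python3 - <<'E'
from h import *
o=get_obs();print(o['joint_pos'].round(1),o['force'])
s,Rm=rel([.561,-.011,.155]);print(s,Rm)
im,D,c,T=take('wrist','w1')
E
```

```text
[ 19.    8.2  -9.4  -0.  -72.5  73.6] [ 0.28682564 -0.33301588 -0.55280094]
[8.61 0.03 0.12] [[-0.001  0.999  0.046]
 [-0.     0.046 -0.999]
 [-1.    -0.001  0.   ]]
```

View pics/w1.png

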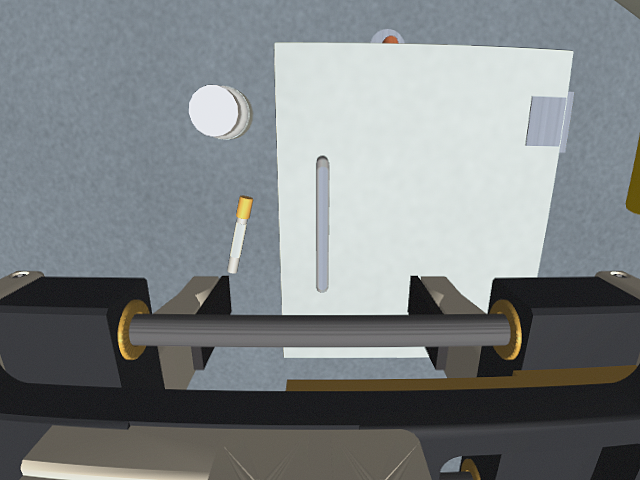

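The wrist view shows the handle bar at column 322, rows 160–290, between the open fingers (230 and 410). I check the offset on the z=0.168 plane.

```bash
python3 - <<'E'
from h import *
z=np.load('pics/w1.npz');c=calibration('wrist')
a=onplane(c,z['T'],[(322,158),(322,291),(317,225),(329,225)],.168);print(a)
P=z['P'];print(P[225,322],P[160:291:20,322])
print(P[45,276],P[50,571],P[300,284])
E
```

```text
[[ 0.61844079 -0.0101384   0.168     ]
 [ 0.51126252 -0.015233    0.168     ]
 [ 0.56714998 -0.00868073  0.168     ]
 [ 0.56757236 -0.01799821  0.168     ]]
[ 0.56846243 -0.01247508  0.17235267] [[ 0.61698972 -0.01020651  0.16807312]
 [ 0.60284901 -0.01083804  0.17298387]
 [ 0.58779386 -0.01155752  0.1722799 ]
 [ 0.57259695 -0.01227214  0.17318406]
 [ 0.55671931 -0.01302742  0.17313556]
 [ 0.5403852  -0.01380342  0.17333654]
 [ 0.52320929 -0.01462535  0.17290637]]
[0.701557   0.02935856 0.13372604] [ 7.48379228e-01 -2.96580626e-01  2.28155216e-04] [0.48338847 0.01902635 0.13212263]
```

>>> move_arm([
  [[1.4,0.45,0.27,0],[2,0,0,0],[2,0,0,0],[2,0,0,0],[1.2,0,0,0],[0,0,0,0]],
])

```text
clock: 2.85
tool_pos: [0.5643, -0.0125, 0.1532]
orientation: [-79.8, 89.8, -167.3]
force: [-1.1, 0.5, 0.7]
opening: 0.0878
```

>>> move_arm([
  [[0,0,0,0],[0,0,0,0],[0,0,0,0],[0,0,0,0],[0,0,0,0],[0,0,0,0]],
], jaw=0)

```text
clock: 3.45
tool_pos: [0.5656, -0.0121, 0.1557]
orientation: [105.2, 90.0, 17.7]
force: [-0.1, 0.6, -0.0]
opening: 0.0449
```

```bash
python3 - <<'E'
from h import *
o=get_obs();print(o)
h=o['tool_pos'];Rm=rel(h)[1]
# arc rows in tool frame (x down, z ~ -cabinet y)
r=np.hypot(205,42);a0=np.arctan2(42,205)
th=np.radians(np.arange(0,99,4))
y=r*np.cos(a0+th);zz=r*np.sin(a0+th)
print(np.c_[np.degrees(th)[1:],(-np.diff(zz)/10).round(2),(-np.diff(y)/10).round(2)])
E
```

```text
{'clock': 3.45, 'joint_pos': array([ 1.85876065e+01,  1.18336180e+01, -1.63252256e+01,  3.97366401e-04,
       -6.18187069e+01,  7.39416006e+01]), 'qvel': array([ 0.04041166,  0.19723374, -0.07777267,  0.07785576,  0.03290624,
        0.07872669]), 'tau': array([ 2.18582049e-03, -4.45308816e+01,  2.76074195e+01,  6.48234621e+00,
        8.61483905e-02, -1.36905761e-03]), 'tool_pos': array([ 0.56563605, -0.01213669,  0.15569355]), 'orientation': array([105.16434285,  89.97754779,  17.69373752]), 'force': array([-0.08041874,  0.56185215, -0.00916762]), 'moment': array([-0.05936856,  0.01977002,  0.01065713]), 'opening': 0.04490549103611017}
[[ 4.00e+00 -1.42e+00  3.40e-01]
 [ 8.00e+00 -1.39e+00  4.40e-01]
 [ 1.20e+01 -1.36e+00  5.40e-01]
 [ 1.60e+01 -1.32e+00  6.30e-01]
 [ 2.00e+01 -1.27e+00  7.20e-01]
 [ 2.40e+01 -1.22e+00  8.10e-01]
 [ 2.80e+01 -1.16e+00  8.90e-01]
 [ 3.20e+01 -1.09e+00  9.70e-01]
 [ 3.60e+01 -1.02e+00  1.04e+00]
 [ 4.00e+01 -9.50e-01  1.11e+00]
 [ 4.40e+01 -8.70e-01  1.18e+00]
 [ 4.80e+01 -7.80e-01  1.23e+00]
 [ 5.20e+01 -7.00e-01  1.28e+00]
 [ 5.60e+01 -6.00e-01  1.33e+00]
 [ 6.00e+01 -5.10e-01  1.37e+00]
 [ 6.40e+01 -4.10e-01  1.40e+00]
 [ 6.80e+01 -3.10e-01  1.43e+00]
 [ 7.20e+01 -2.10e-01  1.44e+00]
 [ 7.60e+01 -1.10e-01  1.46e+00]
 [ 8.00e+01 -1.00e-02  1.46e+00]
 [ 8.40e+01  9.00e-02  1.46e+00]
 [ 8.80e+01  1.90e-01  1.45e+00]
 [ 9.20e+01  2.90e-01  1.43e+00]
 [ 9.60e+01  3.90e-01  1.41e+00]]
```

>>> move_arm([
  [[0,0,0,0],[0,0,0,0],[0,0,0,0],[0,0,0,0],[0,0,0,0],[0,0,0,0],[0,0,0,0]],
])

```text
clock: 4.15
tool_pos: [0.5656, -0.0122, 0.1555]
orientation: [91.3, 90.0, 3.8]
force: [0.4, 0.2, -0.9]
opening: 0.0002
```

>>> move_arm([
  [[-0.71,0,0.17,0],[-0.71,0,0.17,0],[-0.7,0,0.22,0],[-0.69,0,0.22,0]],
])

```text
clock: 4.55
tool_pos: [0.5661, -0.0201, 0.1845]
orientation: [98.6, 90.0, 11.2]
force: [-0.5, -0.3, -0.6]
opening: 0.0004
```

The fingers closed on nothing (0.2 mm opening), so I look again.

```bash
python3 - <<'E'
from h import *
take('wrist','w2');im,D,c,T=take('scene','s2')
w=cv2.imread('pics/w2.png')
crop=cv2.resize(cv2.imread('pics/s2.png')[170:340,210:400],None,fx=2.5,fy=2.5)
o=np.zeros((480,640+0,3),np.uint8)
a=cv2.resize(w[100:400],(400,300),interpolation=cv2.INTER_AREA)
H=max(w.shape[0],crop.shape[0])
can=np.zeros((600,800,3),np.uint8);s=cv2.resize(w,(400,300));can[:300,:400]=s;can[:300,400:]=cv2.resize(w[120:420,120:520],(400,300));can[300:,:335]=cv2.resize(crop,(335,300))
cv2.imwrite('pics/c2.png',can)
P=np.load('pics/w2.npz')['P'];print(P[100:300:25,300:345:5].round(3)[...,2])
print(get_obs()['tool_pos'],get_obs()['opening'])
E
```

```text
[[0.133 0.134 0.134 0.134 0.134 0.135 0.134 0.133 0.132]
 [0.133 0.134 0.134 0.132 0.134 0.133 0.133 0.134 0.134]
 [0.133 0.133 0.132 0.134 0.133 0.134 0.133 0.134 0.132]
 [0.165 0.168 0.166 0.132 0.134 0.133 0.134 0.132 0.133]
 [0.171 0.174 0.171 0.134 0.132 0.134 0.133 0.133 0.133]
 [0.171 0.173 0.172 0.134 0.133 0.133 0.133 0.133 0.134]
 [0.172 0.173 0.173 0.132 0.133 0.133 0.133 0.133 0.133]
 [0.17  0.173 0.172 0.133 0.132 0.134 0.133 0.135 0.133]]
[ 0.56670286 -0.02016819  0.18508965] 0.0004946192406974259
```

View pics/c2.png

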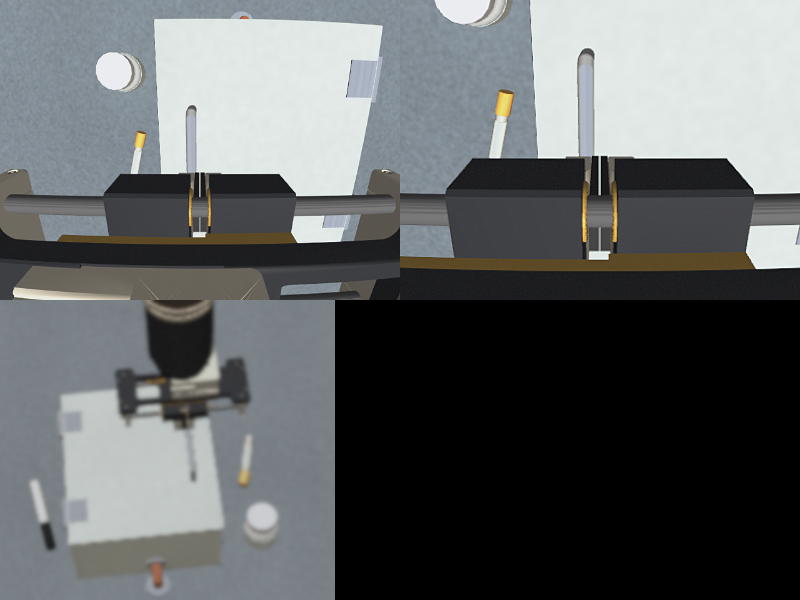

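```bash
python3 - <<'E'
from h import *
z=np.load('pics/w1.npz');P=z['P']
tcp=np.array([.5607,-.0098,.2411])
for r in (280,290,300,310,325,345,360,380):
    print(r,[(c,*((P[r,c]-tcp)*1000).round(0).astype(int)) for c in (180,205,222,228,414,430,450,470)])
z=np.load('pics/w2.npz');P=z['P'];tcp=np.array([.5667,-.0202,.1851])
print('w2')
for r in (272,276,285,300,320,350,375):
    print(r,[(c,*((P[r,c]-tcp)*1000).round(0).astype(int)) for c in (305,312,318,320,324,330,336)])
E
```

```text
280 [(180, np.int64(-121), np.int64(180), np.int64(-239)), (205, np.int64(9), np.int64(52), np.int64(45)), (222, np.int64(8), np.int64(45), np.int64(41)), (228, np.int64(6), np.int64(44), np.int64(36)), (414, np.int64(12), np.int64(-45), np.int64(40)), (430, np.int64(13), np.int64(-51), np.int64(44)), (450, np.int64(-50), np.int64(-125), np.int64(-108)), (470, np.int64(-49), np.int64(-144), np.int64(-108))]
290 [(180, np.int64(8), np.int64(60), np.int64(55)), (205, np.int64(9), np.int64(49), np.int64(55)), (222, np.int64(5), np.int64(44), np.int64(47)), (228, np.int64(1), np.int64(43), np.int64(37)), (414, np.int64(8), np.int64(-44), np.int64(44)), (430, np.int64(12), np.int64(-49), np.int64(53)), (450, np.int64(14), np.int64(-56), np.int64(56)), (470, np.int64(-60), np.int64(-146), np.int64(-109))]
300 [(180, np.int64(9), np.int64(56), np.int64(65)), (205, np.int64(8), np.int64(46), np.int64(63)), (222, np.int64(1), np.int64(43), np.int64(48)), (228, np.int64(-4), np.int64(43), np.int64(38)), (414, np.int64(4), np.int64(-45), np.int64(45)), (430, np.int64(12), np.int64(-46), np.int6
[... 3935 characters left out ...]
 np.int64(27), np.int64(4), np.int64(123)), (312, np.int64(-2), np.int64(2), np.int64(80)), (318, np.int64(-1), np.int64(0), np.int64(81)), (320, np.int64(-92), np.int64(-5), np.int64(-52)), (324, np.int64(-1), np.int64(-3), np.int64(81)), (330, np.int64(-1), np.int64(-5), np.int64(81)), (336, np.int64(28), np.int64(-3), np.int64(123))]
375 [(305, np.int64(10), np.int64(4), np.int64(110)), (312, np.int64(-116), np.int64(0), np.int64(-52)), (318, np.int64(-116), np.int64(-5), np.int64(-52)), (320, np.int64(-115), np.int64(-6), np.int64(-51)), (324, np.int64(-115), np.int64(-10), np.int64(-51)), (330, np.int64(22), np.int64(-2), np.int64(125)), (336, np.int64(23), np.int64(-4), np.int64(125))]
```

View pics/w2.png

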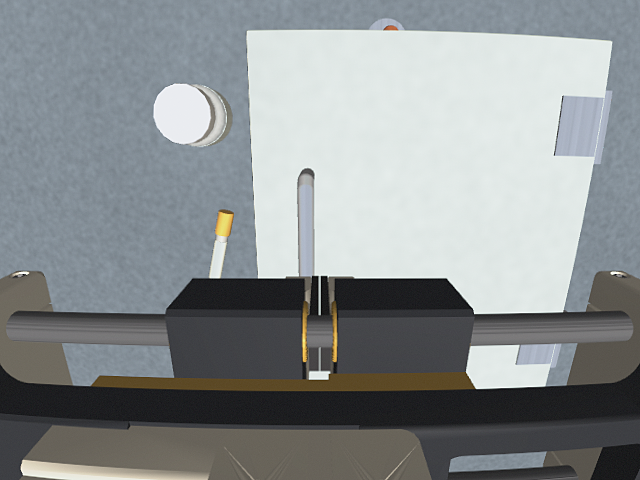

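Depth puts the visible fingertips about 35 mm above the reported TCP (w1 and w2 agree). The bar was therefore below the fingers, which explains the miss. I'll reopen and go deeper in small steps, watching the force.

>>> move_arm([
  [[0,0,-0.39,0],[0,0,-0.39,0],[0,0,0,0],[0,0,0,0],[0,0,0,0],[0,0,0,0],[0,0,0,0],[0,0,0,0]],
], jaw=5)

```text
clock: 5.45
tool_pos: [0.5656, -0.0122, 0.1836]
orientation: [-79.6, 90.0, -167.0]
force: [0.1, 0.1, -0.2]
opening: 0.0498
```

```bash
python3 - <<'E'
from h import *
z=np.load('pics/w2.npz');P=z['P'];tcp=np.array([.5667,-.0202,.1851])
for r in (282,295,315,340,360,375,385,400):
    print(r,[(c,*((P[r,c]-tcp)*1000).round(0).astype(int).tolist()) for c in (50,180,220,270,300,400,450,600)])
print(get_obs()['tool_pos'],get_obs()['opening'])
E
```

```text
282 [(50, -108, 321, -185), (180, -99, 158, -185), (220, 37, 27, 108), (270, 38, 14, 109), (300, 37, 6, 107), (400, 39, -20, 108), (450, -28, -101, -51), (600, 39, -79, 104)]
295 [(50, -126, 325, -185), (180, 37, 34, 116), (220, 37, 25, 115), (270, 38, 13, 116), (300, 38, 5, 117), (400, 39, -19, 115), (450, 39, -31, 116), (600, 35, -80, 105)]
315 [(50, 29, 69, 116), (180, 35, 32, 123), (220, 36, 22, 124), (270, 37, 12, 124), (300, 37, 5, 125), (400, 38, -17, 125), (450, 39, -27, 125), (600, 35, -72, 115)]
340 [(50, 23, 69, 118), (180, 30, 32, 124), (220, 30, 23, 124), (270, 31, 11, 125), (300, 31, 5, 124), (400, 32, -18, 124), (450, 32, -29, 124), (600, 28, -73, 117)]
360 [(50, 8, 80, 107), (180, 25, 32, 125), (220, 25, 23, 125), (270, 26, 11, 124), (300, 25, 5, 124), (400, 27, -18, 124), (450, 27, -29, 125), (600, 18, -80, 111)]
375 [(50, 4, 80, 108), (180, 19, 33, 123), (220, 21, 23, 125), (270, 21, 12, 124), (300, 22, 5, 124), (400, 24, -18, 126), (450, 24, -30, 126), (600, 14, -81, 112)]
385 [(50, 23, 57, 134), (180, 21, 31, 129), (220, 21, 22, 128), (270, 22, 11, 128), (300, 22, 4, 128), (400, 24, -17, 129), (450, 23, -29, 128), (600, 27, -60, 133)]
400 [(50, 22, 55, 137), (180, 23, 28, 136), (220, 24, 20, 137), (270, 24, 10, 135), (300, 24, 4, 135), (400, 26, -15, 137), (450, 26, -25, 137), (600, 28, -56, 139)]
[ 0.56556497 -0.01220218  0.18355467] 0.049835560681592866
```

>>> move_arm([
  [[1.5,0,0,0],[1.5,0,0,0],[1.5,0,0,0],[0,0,0,0]],
])

```text
clock: 5.85
tool_pos: [0.5641, -0.0124, 0.1366]
orientation: [-82.8, 89.8, -170.3]
force: [-0.4, -0.9, 0.1]
opening: 0.0498
```

>>> move_arm([
  [[0.5,0,0,0],[0.5,0,0,0],[0,0,0,0]],
])

```text
clock: 6.15
tool_pos: [0.5654, -0.0121, 0.1283]
orientation: [-96.5, 90.0, 176.0]
force: [0.3, -0.4, 0.6]
opening: 0.05
```

Reported TCP is at 0.128, below the door face at 0.133, with no contact. The 35 mm offset is confirmed.

>>> move_arm([
  [[0.4,0,0,0],[0.4,0,0,0],[0,0,0,0],[0,0,0,0],[0,0,0,0],[0,0,0,0],[0,0,0,0],[0,0,0,0]],
], jaw=0)

```text
clock: 6.95
tool_pos: [0.5657, -0.0118, 0.1207]
orientation: [140.3, 90.0, 52.8]
force: [-0.4, 2.9, 1.2]
opening: 0.009
```

>>> move_arm([
  [[0,0,0,0],[0,0,0,0]],
])

```text
clock: 7.15
tool_pos: [0.5657, -0.0118, 0.1207]
orientation: [139.8, 90.0, 52.3]
force: [-1.8, 5.6, 2.5]
opening: 0.009
```

>>> move_arm([
  [[-0.71,0,0.16,0],[-0.71,0,0.18,0],[-0.7,0,0.21,0],[-0.69,0,0.23,0],[0,0,0,0]],
])

```text
clock: 7.65
tool_pos: [0.566, -0.0195, 0.1489]
orientation: [163.9, 89.9, 76.4]
force: [-1.8, 5.6, 0.5]
opening: 0.0086
```

>>> move_arm([
  [[-0.68,0,0.26,0],[-0.68,0,0.28,0],[-0.66,0,0.3,0],[-0.66,0,0.33,0],[-0.64,0,0.35,0],[-0.63,0,0.37,0],[-0.62,0,0.4,0],[-0.6,0,0.41,0]],
])

```text
clock: 8.45
tool_pos: [0.5671, -0.045, 0.2]
orientation: [176.6, 89.8, 89.2]
force: [-1.1, 11.6, -0.9]
opening: 0.0089
```

>>> move_arm([
  [[-1.16,0,0.89,0],[-1.09,0,0.97,0],[-1.02,0,1.04,0],[-0.95,0,1.11,0],[-0.87,0,1.18,0],[-0.78,0,1.23,0],[-0.7,0,1.28,0],[-0.6,0,1.33,0]],
])

```text
clock: 9.25
tool_pos: [0.5714, -0.1357, 0.2747]
orientation: [122.1, 89.8, 34.7]
force: [-4.1, 10.8, 10.7]
opening: 0.0089
```

>>> move_arm([
  [[-0.51,0,1.37,0],[-0.41,0,1.4,0],[-0.31,0,1.43,0],[-0.21,0,1.44,0],[-0.11,0,1.46,0],[-0.01,0,1.46,0],[0,0,0,0]],
])

```text
clock: 9.95
tool_pos: [0.5752, -0.2248, 0.2888]
orientation: [32.0, 89.9, -55.6]
force: [0.7, -2.3, 4.5]
opening: 0.0087
```

>>> move_arm([
  [[0.04,0,0.73,0],[0.06,0,0.73,0],[0.08,0,0.73,0],[0.11,0,0.72,0],[0.13,0,0.72,0],[0.16,0,0.71,0],[0.18,0,0.71,0],[0,0,0,0]],
])

```text
clock: 10.75
tool_pos: [0.5773, -0.2745, 0.2796]
orientation: [-9.2, 89.9, -96.8]
force: [2.9, -3.2, -0.3]
opening: 0.0093
```

>>> move_arm([
  [[0.2,0,0.7,0],[0.22,0,0.7,0],[0.12,0,0.35,0],[0,0,0,0]],
])

```text
clock: 11.15
tool_pos: [0.5779, -0.2915, 0.2741]
orientation: [-38.2, 90.0, -125.7]
force: [3.1, -2.4, -1.3]
opening: 0.0091
```

>>> move_arm([
  [[0,0,0.1,0],[0,0,0.15,0],[0,0,0,0],[0,0,0,0]],
], jaw=1.6)

```text
clock: 11.55
tool_pos: [0.5775, -0.2935, 0.2743]
orientation: [-75.2, 89.9, -162.6]
force: [-0.6, -3.2, -1.8]
opening: 0.0158
```

>>> move_arm([
  [[-1,0,0,0],[-2,0,0,0],[-2,0,0,0],[-2.5,0,0,0],[-2,0,0,0],[-1,0,0,0],[0,0,0,0]],
])

```text
clock: 12.25
tool_pos: [0.5785, -0.2931, 0.3816]
orientation: [74.8, 89.8, -12.6]
force: [0.1, -0.6, -0.7]
opening: 0.0164
```

```bash
python3 - <<'E'
from h import *
o=get_obs();print(o['clock'],o['joint_pos'].round(1),o['force'].round(1),o['tool_pos'],o['opening'])
im,D,c,T=take('top','t3')
P=np.load('pics/t3.npz')['P']
cv2.imwrite('pics/t3c.png',cv2.resize(cv2.imread('pics/t3.png')[140:300,260:460],None,fx=3,fy=3,interpolation=cv2.INTER_CUBIC))
E
```

```text
12.25 [ -9.7  14.9  16.7   0.  -91.6 102.2] [ 0.1 -0.6 -0.7] [ 0.57847235 -0.29308996  0.38160578] 0.016405921703516003
```

View pics/t3c.png

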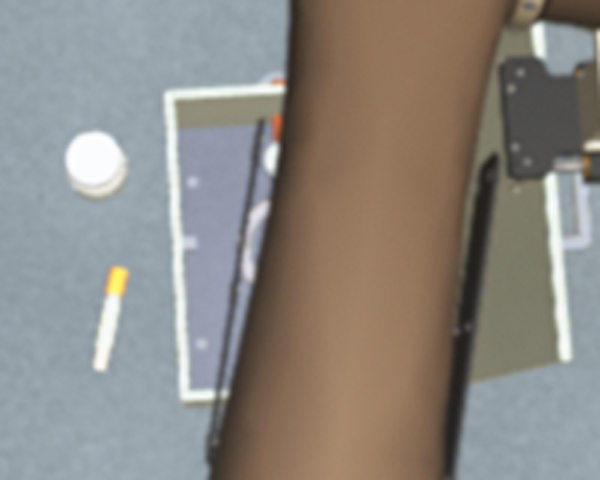

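The door is open with its free edge leaning right, the tube and pot are untouched, and the arm hides the wheel. I move over the valve axis and look from the wrist.

>>> move_arm([
  [[0,0,-2,0],[0,-0.2,-3,0],[0,-0.2,-3,0],[0,-0.2,-3,0],[0,-0.2,-3,0],[0,-0.1,-3,0],[0,0,-3,0],[0,0,-1,0]],
], jaw=5)

```text
clock: 13.1
tool_pos: [0.559, -0.0814, 0.3785]
orientation: [-110.9, 89.9, 161.8]
force: [0.2, -0.7, 0.1]
opening: 0.0498
```

>>> move_arm([
  [[0.5,0,0,-0.145],[0.5,0,0,-0.145],[0.5,0,0,-0.145],[0.5,0,0,-0.145],[0.5,0,0,-0.145],[0.5,0,0,-0.145],[0.5,0,0,-0.145],[0.5,0,0,-0.145]],
])

```text
clock: 13.9
tool_pos: [0.5593, -0.084, 0.3382]
orientation: [-157.6, 89.9, -178.2]
force: [0.3, 0.3, 0.5]
opening: 0.0499
```

>>> move_arm([
  [[2,0,0,-0.145],[2,0,0,0],[2,0,0,0],[0,0,0,0]],
])

```text
clock: 14.3
tool_pos: [0.5576, -0.0839, 0.2759]
orientation: [-167.0, 89.6, -179.8]
force: [-0.9, 0.6, 0.5]
opening: 0.0503
```

```bash
python3 - <<'E'
from h import *
o=get_obs();print(o['clock'],o['joint_pos'].round(1),o['force'].round(1),o['tool_pos'],o['opening']);print(rel([.569,-.085,.3]))
take('wrist','w4')
E
```

```text
14.3 [ 1.13e+01  7.80e+00 -5.40e+00 -1.00e-01 -7.72e+01  1.56e+02] [-0.9  0.6  0.5] [ 0.55763777 -0.08390764  0.27589406] 0.050332243187717327
(array([-2.42,  0.14,  1.12]), array([[-0.006,  0.22 ,  0.975],
       [-0.   ,  0.975, -0.22 ],
       [-1.   , -0.001, -0.006]]))
```

View pics/w4.png

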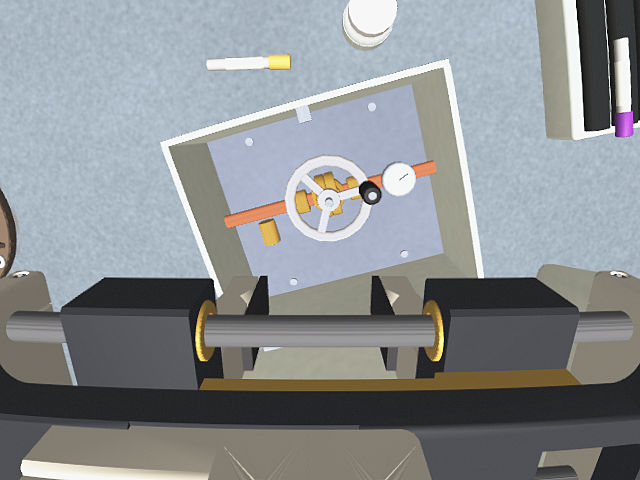

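The view shows the hub at (329,201) and the black crank grip at (371,193), towards cabinet +x. The valve is therefore about one turn open.

```bash
python3 - <<'E'
from h import *
z=np.load('pics/w4.npz');c=calibration('wrist');im=z['im'];P=z['P']
m=(im.max(2)<70).astype(np.uint8);m[230:]=0;m[:150]=0;m[:,:340]=0;m[:,400:]=0
n,l,s,ce=cv2.connectedComponentsWithStats(m);k=1+s[1:,4].argmax();print(s[k],ce[k])
q=P[l==k];print('dark cloud',q.mean(0),q.max(0),q.min(0));top=q[q[:,2]>.108];print(len(top),top.mean(0),top.max(0),top.min(0))
ax=onplane(c,z['T'],(329,201),.087)[0]
cr=onplane(c,z['T'],(373,197),.117)[0];print(ax,cr)
# wheel rim centre: light pixels cloud z ~.071
w=(abs(P[...,2]-.069)<.006);w[:140]=0;w[250:]=0;w[:,:280]=0;w[:,:][:,380:]=0
pts=P[w][:,:2];print(len(pts),cv2.minEnclosingCircle((pts*1000).astype(np.float32)))
for px in [(165,143),(447,63),(480,275)]: print(onplane(c,z['T'],px,.125))
E
```

```text
[359 181  22  24 230] [368.70434783 190.7       ]
dark cloud [ 0.60989476 -0.07780879  0.11002548] [ 0.62047648 -0.01072726  0.46908999] [ 0.57577127 -0.09085836  0.07757641]
156 [ 0.61128269 -0.07939312  0.11713049] [ 0.62047648 -0.01072726  0.46908999] [ 0.57577127 -0.09085836  0.10865778]
[ 0.5676682  -0.08383627  0.087     ] [ 0.61236916 -0.08377627  0.117     ]
3162 ((567.2322998046875, -85.47435760498047), 51.02034378051758)
[[0.42729706 0.01361677 0.125     ]]
[[0.6999832  0.02434962 0.125     ]]
[[ 0.70803696 -0.18896859  0.125     ]]
```

>>> move_arm([
  [[2,0.36,1.32,0],[2,0.36,1.33,0],[2,0.36,1.32,0],[2,0.36,1.33,0],[2.5,0,0,0],[2.5,0,0,0],[0,0,0,0],[0,0,0,0]],
])

```text
clock: 15.15
tool_pos: [0.6152, -0.0816, 0.1507]
orientation: [-48.8, 90.0, -61.5]
force: [-0.5, 0.0, 0.6]
opening: 0.05
```

```bash
python3 - <<'E'
from h import *
o=get_obs();print(o['clock'],o['joint_pos'].round(1),o['force'].round(1),o['tool_pos'],o['opening']);print(rel([.6125,-.0815,.054]))
take('wrist','w5')
E
```

```text
15.15 [ 10.5  17.1  -9.9   0.  -63.  156.8] [-0.5  0.   0.6] [ 0.61518567 -0.08155592  0.15074329] 0.049992707554994395
(array([ 9.67, -0.05, -0.27]), array([[ 0.   ,  0.22 ,  0.976],
       [-0.001,  0.976, -0.22 ],
       [-1.   , -0.001,  0.   ]]))
```

View pics/w5.png

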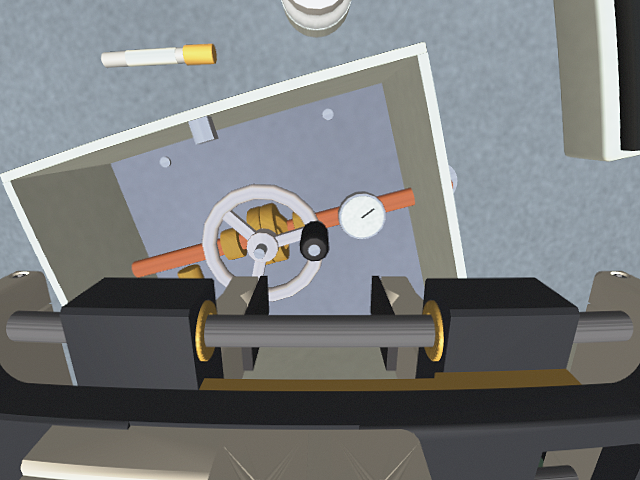

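```bash
python3 - <<'E'
from h import *
z=np.load('pics/w5.npz');c=calibration('wrist');P=z['P']
print(onplane(c,z['T'],[(315,249)],.117),onplane(c,z['T'],[(261,250)],.087))
print('gauge',P[214,355],P[200:232:8,345:385:10,2])
w=(abs(P[...,2]-.069)<.006);w[:170]=0;w[275:]=0;w[:,:190]=0;w[:,340:]=0
print(cv2.minEnclosingCircle((P[w][:,:2]*1000).astype(np.float32)))
print(rel([.6125,-.0815,.054]))
E
```

```text
[[ 0.61249229 -0.08186958  0.117     ]] [[ 0.56931948 -0.0832877   0.087     ]]
gauge [ 0.64648424 -0.07819999  0.05936051] [[0.05616869 0.0597428  0.05831103 0.05858553]
 [0.0579294  0.05950958 0.05816986 0.05809192]
 [0.05943749 0.05874899 0.05933924 0.05894103]
 [0.05853151 0.05897988 0.05926259 0.0596481 ]]
((568.2583618164062, -84.96551513671875), 51.58570098876953)
(array([ 9.75, -0.07, -0.34]), array([[ 0.002,  0.219,  0.976],
       [-0.   ,  0.976, -0.219],
       [-1.   ,  0.   ,  0.002]]))
```

>>> move_arm([
  [[2,0,-0.3,0],[2,0,0,0],[2,0,0,0],[1.5,0,0,0],[1.2,0,0,0],[0.5,0,0,0],[0.5,0,0,0],[0,0,0,0]],
])

```text
clock: 16.0
tool_pos: [0.6119, -0.0806, 0.0529]
orientation: [14.8, 90.0, 2.1]
force: [-0.1, -0.6, 0.7]
opening: 0.05
```

>>> move_arm([
  [[0,0,0,0],[0,0,0,0],[0,0,0,0],[0,0,0,0],[0,0,0,0],[0,0,0,0],[0,0,0,0]],
], jaw=0)

```text
clock: 16.7
tool_pos: [0.6118, -0.0806, 0.0529]
orientation: [6.3, 90.0, -6.4]
force: [-0.3, 0.3, 1.6]
opening: 0.0203
```

```bash
cat > arc.py <<'E'
import sys; from h import *
# arc.py a0 a1 step : rows in tool frame about axis (.5685,-.0845), r=45, world angles deg; first row from current pose
o=get_obs(); Rm=R.from_euler('xyz',o['orientation'],degrees=True).as_matrix()
a=np.radians(np.arange(float(sys.argv[1]),float(sys.argv[2])+1e-6*np.sign(float(sys.argv[3])),float(sys.argv[3])))
p=np.c_[.5685+.045*np.cos(a),-.0845+.045*np.sin(a)]
d=np.diff(p,axis=0)*100
print(o['tool_pos'],o['opening'],o['force'].round(1),np.degrees(np.arctan2(o['tool_pos'][1]+.0845,o['tool_pos'][0]-.5685)))
t=np.c_[d,np.zeros(len(d))]@Rm
rows=[[0,round(r[1],2),round(r[2],2),0] for r in t]
for i in range(0,len(rows),8): print(rows[i:i+8])
E
python3 arc.py 3 -357 -15
```

```text
[ 0.61180332 -0.08061065  0.05288226] 0.02026698421469313 [-0.3  0.3  1.6] 5.132329438974505
[[0, np.float64(-1.16), np.float64(0.17), 0], [0, np.float64(-1.17), np.float64(-0.14), 0], [0, np.float64(-1.09), np.float64(-0.44), 0], [0, np.float64(-0.94), np.float64(-0.7), 0], [0, np.float64(-0.73), np.float64(-0.92), 0], [0, np.float64(-0.46), np.float64(-1.08), 0], [0, np.float64(-0.17), np.float64(-1.16), 0], [0, np.float64(0.14), np.float64(-1.17), 0]]
[[0, np.float64(0.44), np.float64(-1.09), 0], [0, np.float64(0.7), np.float64(-0.94), 0], [0, np.float64(0.92), np.float64(-0.73), 0], [0, np.float64(1.08), np.float64(-0.46), 0], [0, np.float64(1.16), np.float64(-0.17), 0], [0, np.float64(1.17), np.float64(0.14), 0], [0, np.float64(1.09), np.float64(0.44), 0], [0, np.float64(0.94), np.float64(0.7), 0]]
[[0, np.float64(0.73), np.float64(0.92), 0], [0, np.float64(0.46), np.float64(1.08), 0], [0, np.float64(0.17), np.float64(1.16), 0], [0, np.float64(-0.14), np.float64(1.17), 0], [0, np.float64(-0.44), np.float64(1.09), 0], [0, np.float64(-0.7), np.float64(0.94), 0], [0, np.float64(-0.92), np.float64(0.73), 0], [0, np.float64(-1.08), np.float64(0.46), 0]]
```

>>> move_arm([
  [[0,-1.16,0.17,0],[0,-1.17,-0.14,0],[0,-1.09,-0.44,0],[0,-0.94,-0.7,0],[0,-0.73,-0.92,0],[0,-0.46,-1.08,0]],
])

```text
clock: 17.3
tool_pos: [0.5686, -0.1295, 0.0529]
orientation: [-32.9, 89.9, -45.7]
force: [3.1, 2.4, 1.0]
opening: 0.0205
```

>>> move_arm([
  [[0,-0.17,-1.16,0],[0,0.14,-1.17,0],[0,0.44,-1.09,0],[0,0.7,-0.94,0],[0,0.92,-0.73,0],[0,1.08,-0.46,0]],
])

```text
clock: 17.9
tool_pos: [0.5219, -0.0843, 0.0529]
orientation: [13.4, 89.9, 0.7]
force: [7.9, -3.7, -2.9]
opening: 0.0202
```

>>> move_arm([
  [[0,1.16,-0.17,0],[0,1.17,0.14,0],[0,1.09,0.44,0],[0,0.94,0.7,0],[0,0.73,0.92,0],[0,0.46,1.08,0]],
])

```text
clock: 18.5
tool_pos: [0.5632, -0.0393, 0.0527]
orientation: [-122.5, 89.7, -135.1]
force: [-1.0, -15.9, 7.1]
opening: 0.02
```

>>> move_arm([
  [[0,0.17,1.16,0],[0,-0.14,1.17,0],[0,-0.44,1.09,0],[0,0,0,0]],
])

```text
clock: 18.9
tool_pos: [0.5961, -0.0501, 0.0527]
orientation: [-137.0, 89.8, -149.6]
force: [-0.7, -6.4, 7.4]
opening: 0.0201
```

```bash
sed -i 's/round(r\[1\],2),round(r\[2\],2)/float(round(r[1],2)),float(round(r[2],2))/' arc.py; python3 arc.py 51 -9 -6
```

```text
[ 0.59613702 -0.05014262  0.05274271] 0.020147326041375722 [-0.7 -6.4  7.4] 51.18685838063463
[[0, -0.23, 0.41, 0], [0, -0.27, 0.38, 0], [0, -0.31, 0.35, 0], [0, -0.35, 0.32, 0], [0, -0.38, 0.28, 0], [0, -0.41, 0.24, 0], [0, -0.43, 0.2, 0], [0, -0.45, 0.15, 0]]
[[0, -0.46, 0.1, 0], [0, -0.47, 0.05, 0]]
```

>>> move_arm([
  [[0,-0.23,0.41,0],[0,-0.27,0.38,0],[0,-0.31,0.35,0],[0,-0.35,0.32,0],[0,-0.38,0.28,0],[0,-0.41,0.24,0],[0,0,0,0]],
])

```text
clock: 19.6
tool_pos: [0.6103, -0.0724, 0.0528]
orientation: [-160.1, 89.8, -172.8]
force: [-3.7, -1.3, 8.0]
opening: 0.0205
```

>>> move_arm([
  [[0,-0.22,0.1,0],[0,-0.22,0.09,0],[0,0,0,0]],
])

```text
clock: 19.9
tool_pos: [0.6112, -0.0766, 0.0528]
orientation: [-167.7, 89.8, 179.6]
force: [-4.2, 0.7, 8.2]
opening: 0.0201
```

>>> move_arm([
  [[0,-0.2,0.06,0],[0,-0.2,0.05,0],[0,0,0,0]],
])

```text
clock: 20.2
tool_pos: [0.6117, -0.0804, 0.0528]
orientation: [-174.5, 89.9, 172.8]
force: [-3.1, 1.0, 8.0]
opening: 0.0203
```

>>> move_arm([
  [[0,-0.2,0.04,0],[0,0,0,0]],
])

```text
clock: 20.4
tool_pos: [0.6119, -0.0824, 0.0528]
orientation: [-178.2, 89.9, 169.2]
force: [-2.6, 2.0, 6.9]
opening: 0.0205
```

>>> move_arm([
  [[0,-0.2,0.04,0],[0,0,0,0]],
])

```text
clock: 20.6
tool_pos: [0.6119, -0.0826, 0.0528]
orientation: [133.3, 89.8, 120.6]
force: [-4.3, 10.7, 9.0]
opening: 0.0201
```

>>> move_arm([
  [[0,-0.15,0,0],[0,0,0,0]],
])

```text
clock: 20.8
tool_pos: [0.612, -0.0826, 0.0528]
orientation: [111.5, 89.8, 98.8]
force: [-3.6, 15.8, 8.9]
opening: 0.0202
```

```bash
python3 arc.py 3 363 15; python3 -c "from h import *;print(get_obs()['joint_pos'])"
```

```text
[ 0.61195403 -0.08264607  0.05276533] 0.020228882260979946 [-3.6 15.8  8.9] 2.4429978798697363
[[0, 1.08, -0.46, 0], [0, 0.92, -0.73, 0], [0, 0.7, -0.94, 0], [0, 0.44, -1.09, 0], [0, 0.14, -1.17, 0], [0, -0.17, -1.16, 0], [0, -0.46, -1.08, 0], [0, -0.73, -0.92, 0]]
[[0, -0.94, -0.7, 0], [0, -1.09, -0.44, 0], [0, -1.17, -0.14, 0], [0, -1.16, 0.17, 0], [0, -1.08, 0.46, 0], [0, -0.92, 0.73, 0], [0, -0.7, 0.94, 0], [0, -0.44, 1.09, 0]]
[[0, -0.14, 1.17, 0], [0, 0.17, 1.16, 0], [0, 0.46, 1.08, 0], [0, 0.73, 0.92, 0], [0, 0.94, 0.7, 0], [0, 1.09, 0.44, 0], [0, 1.17, 0.14, 0], [0, 1.16, -0.17, 0]]
[ 10.24238335  22.07435435 -16.58873883  -0.29400379 -51.33168626
 157.30069998]
```

Firm stop: y is held at −0.0826 while the force rises to 16 N. I release the over-push and back off two turns counter-clockwise.

>>> move_arm([
  [[0,0.32,0,0],[0,1.08,-0.46,0],[0,0.92,-0.73,0],[0,0.7,-0.94,0],[0,0.44,-1.09,0],[0,0.14,-1.17,0],[0,-0.17,-1.16,0]],
])

```text
clock: 21.5
tool_pos: [0.5663, -0.0394, 0.0528]
orientation: [52.0, 89.8, 39.4]
force: [3.4, 3.3, 2.0]
opening: 0.0201
```

>>> move_arm([
  [[0,-0.46,-1.08,0],[0,-0.73,-0.92,0],[0,-0.94,-0.7,0],[0,-1.09,-0.44,0],[0,-1.17,-0.14,0],[0,-1.16,0.17,0]],
])

```text
clock: 22.1
tool_pos: [0.522, -0.0883, 0.0528]
orientation: [124.4, 89.9, 111.7]
force: [1.9, 2.7, 4.0]
opening: 0.0201
```

>>> move_arm([
  [[0,-1.08,0.46,0],[0,-0.92,0.73,0],[0,-0.7,0.94,0],[0,-0.44,1.09,0],[0,-0.14,1.17,0],[0,0.17,1.16,0]],
])

```text
clock: 22.7
tool_pos: [0.571, -0.1296, 0.0527]
orientation: [106.7, 89.8, 94.0]
force: [-5.2, 23.2, 14.3]
opening: 0.02
```

>>> move_arm([
  [[0,0.46,1.08,0],[0,0.73,0.92,0],[0,0.94,0.7,0],[0,1.09,0.44,0],[0,1.17,0.14,0],[0,1.16,-0.17,0],[0,0,0,0]],
])

```text
clock: 23.4
tool_pos: [0.6119, -0.0838, 0.0527]
orientation: [-157.5, 89.8, -170.1]
force: [-4.7, 3.0, 10.4]
opening: 0.0202
```

```bash
python3 arc.py 3 18 15
```

```text
[ 0.61186372 -0.08384318  0.05270313] 0.02015194159422836 [-4.7  3.  10.4] 0.8677750373139114
[[0, 1.08, -0.46, 0]]
```

>>> move_arm([
  [[0,1.19,-0.46,0],[0,0.92,-0.73,0],[0,0.7,-0.94,0],[0,0.44,-1.09,0],[0,0.14,-1.17,0],[0,-0.17,-1.16,0]],
])

```text
clock: 24.0
tool_pos: [0.5669, -0.0394, 0.0528]
orientation: [41.8, 89.8, 29.1]
force: [4.1, 3.8, 3.5]
opening: 0.02
```

>>> move_arm([
  [[0,-0.46,-1.08,0],[0,-0.73,-0.92,0],[0,-0.94,-0.7,0],[0,-1.09,-0.44,0],[0,-1.17,-0.14,0],[0,-1.16,0.17,0]],
])

```text
clock: 24.6
tool_pos: [0.522, -0.088, 0.0528]
orientation: [175.2, 89.9, 162.5]
force: [2.7, 2.7, 6.1]
opening: 0.0201
```

>>> move_arm([
  [[0,-1.08,0.46,0],[0,-0.92,0.73,0],[0,-0.7,0.94,0],[0,-0.44,1.09,0],[0,-0.14,1.17,0],[0,0.17,1.16,0]],
])

```text
clock: 25.2
tool_pos: [0.57, -0.1296, 0.0527]
orientation: [144.5, 89.9, 131.8]
force: [-3.1, 14.8, 13.1]
opening: 0.02
```

>>> move_arm([
  [[0,0.46,1.08,0],[0,0.73,0.92,0],[0,0.94,0.7,0],[0,1.09,0.44,0],[0,1.17,0.14,0],[0,0.6,-0.05,0],[0,0,0,0]],
])

```text
clock: 25.9
tool_pos: [0.6117, -0.0885, 0.0527]
orientation: [-162.8, 89.8, -175.5]
force: [-2.5, 3.6, 9.4]
opening: 0.0201
```

>>> move_arm([
  [[0,0.3,-0.05,0],[0,0.28,-0.06,0],[0,0,0,0],[0,0,0,0]],
])

```text
clock: 26.3
tool_pos: [0.6119, -0.0835, 0.0528]
orientation: [-155.5, 89.8, -168.2]
force: [-1.7, -0.1, 9.2]
opening: 0.0204
```

```bash
python3 arc.py 3 18 15;  python3 - <<'E'
from h import *
take('wrist','w6'); take('scene','s6')
w=cv2.imread('pics/w6.png');s=cv2.resize(cv2.imread('pics/s6.png')[60:350,60:560],(640,371))
can=np.zeros((600,800,3),np.uint8);can[:300,:400]=cv2.resize(w,(400,300),interpolation=cv2.INTER_AREA);can[:300,400:]=w[130:430,120:520];can[300:,:517]=cv2.resize(s,(517,300));cv2.imwrite('pics/c6.png',can)
P=np.load('pics/s6.npz')['P'];o=get_obs();print(o['tool_pos'],o['force'])
# door plane from scene cloud
m=(P[...,2]>.2)&(P[...,2]<.38)&(abs(P[...,0]-.6)<.1)&(P[...,1]<-.2)&(P[...,1]>-.32);q=P[m];print(m.sum())
for a in (.2,.24,.28,.32,.36): 
    k=q[abs(q[:,2]-a)<.01]; print(a,len(k),np.percentile(k[:,1],[5,50,95]) if len(k) else '')
E
```

```text
[ 0.61187025 -0.08351652  0.05276244] 0.02037456503514051 [-1.7 -0.1  9.2] 1.299042880438784
[[0, 1.08, -0.46, 0]]
[ 0.61186665 -0.08352965  0.05273757] [-1.91896164  0.1170582   8.72423924]
1526
0.2 72 [-0.23250093 -0.22848448 -0.22335013]
0.24 134 [-0.23820481 -0.23371466 -0.22944566]
0.28 145 [-0.24535207 -0.24048835 -0.23608354]
0.32 332 [-0.29358453 -0.27252297 -0.24372165]
0.36 283 [-0.26219903 -0.25601463 -0.25000111]
```

View pics/c6.png

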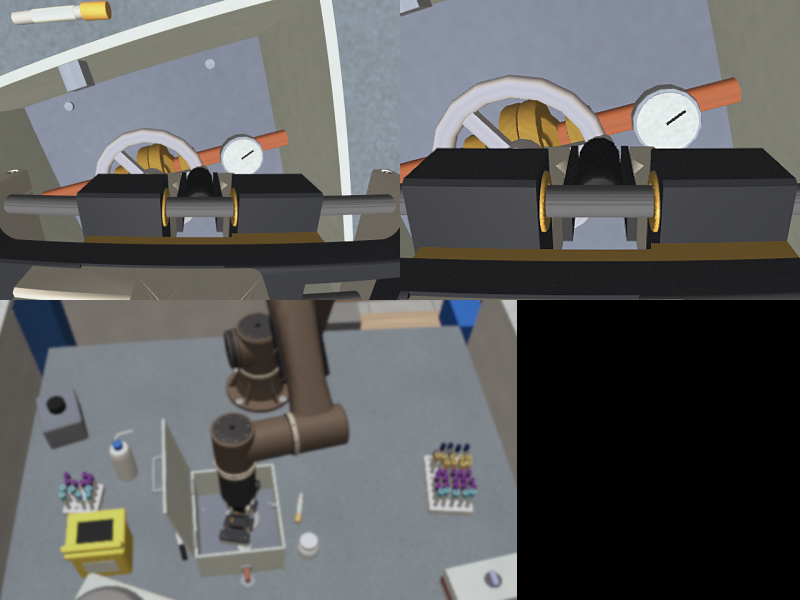

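The crank grip is between the pads, the door leans about 10° past upright, and the rest is undisturbed. I close the last 1 mm.

>>> move_arm([
  [[0,0.1,-0.02,0],[0,0,0,0],[0,0,0,0]],
])

```text
clock: 26.7
tool_pos: [0.6119, -0.0828, 0.0528]
orientation: [-150.1, 89.8, -162.9]
force: [-2.2, -1.4, 8.2]
opening: 0.0202
```

```bash
python3 -c "
from h import *
print(close_job()); o=get_obs(); print(o['tool_pos'],o['opening'],o['clock'])"
```

```text
the job is handed in; nothing more can be done
None
the job is handed in; nothing more can be done
```

The job is done and handed in at 26.7 s of the 72 s limit.

- **Door:** I swung it up by its handle to about 99° and let go. The last depth check showed it still leaning back about 10° past upright.
- **First grasp missed:** the reported TCP turned out to lie about 35 mm beyond the real fingertips, so the first attempt to grip the door handle closed above the bar. I corrected for this and nothing was moved.
- **Valve:** I gripped the crank and turned it clockwise, about one turn, until it came up against the stop. The hand stopped at y = −0.0826 m while the push rose to 16 N. I then backed it off two turns counter-clockwise.
- **Final state:** the hand is at (0.6119, −0.0828) m against (0.6120, −0.0826) m at the stop, a difference of about 0.3° at the crank. The crank is still gripped, with an opening of 20.2 mm and a wrist force below 10 N.
- **What I could not check directly:** the fingers hid the crank in the last picture, so the final angle rests on the hand position. The hand's path was the same on both turns, which suggests the grip did not slip.
- **Other objects:** the last views showed them where they started, judged by eye only. The highest contact force I saw at the end of any move was about 28 N.

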